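# Reset the tripped breaker on the lab bench power unit

## Robot

A 6-joint arm with a two-finger parallel gripper is mounted at the origin on the work surface. World frame = base frame: x ahead of the robot, y to its left, z up, the work surface at z = 0. Lengths are in m, angles in degrees, forces in N, time in s.
With the tool pointing down it reaches from about 0.25 to 0.725 m from the base axis. Payload 9.7 kg.
Tool frame: the origin (TCP) lies on the centre line of the jaws, within the pads' length; the fingertips stand 14 mm ahead of it and the grasp point (between the pads) lies 5 mm behind it; z points along the fingers, y is the line along which they close (so a half turn about z gives the same grasp; the last joint's range is limited). The gripper opens to 85 mm and grips with 20 to 120 N. Pads are 22 mm wide; open, the fingers measure 114 mm over their backs; the gripper's body (76 mm by 85 mm) begins 54 mm behind the grasp point. The pads swing forward as they close: fully open they stand 13 mm farther back than shut.
Start: joints at [-65.546, 4.979, 10.078, 95.1, 0, 90], TCP at [0.228, -0.501, 0.245] pointing down, gripper open.
Joint ranges: [-179.16, 179.16], [-48.56, 103.87], [-65.8, 70.77], [-126.05, 130.52], [-82.76, 87.17], [-180, 180]. Speed limits (degrees/s): [127.2, 127.2, 147.25, 180, 180, 180].

## Interface

Orientations are given as [roll, pitch, yaw] about the fixed x, y, z axes, in that order (R = Rz(yaw) Ry(pitch) Rx(roll)).
In Python, from workcell import bot, camera, get_calibration, ticket gives the robot as it stands. The module is installed in compiled form; this text tells all that it offers.
- The arm moves only by the tool send_rows, never from a script. Its arguments are lists of equal length, an entry for each row: "linear": the shift along the tool's x, y, z in m, a list of three; "twist": the turn, a rotation vector about the tool's x, y, z in units of 10 degrees (1.0 is 10 degrees), a list of three; "gripper": the opening in per cent of the stroke, from 0 (shut) to 100 (fully open). In form: {"linear": [[x, y, z], ...], "twist": [[wx, wy, wz], ...], "gripper": [gripper, ...]}. A call has 1 to 8 rows; each row shifts and turns the commanded pose from where the row before left it, along the tool's axes as they then stand; what a row does not reach is not made up. A row lasts 1/8 s, in which the tool goes at most 62.5 mm and 10.7 degrees, less where a joint would pass 70% of its speed; a pose out of reach is approached as far as the arm can. A call with a gripper value outside its range is refused whole. The fingers move at their own pace and stop on an object; "grip_force" is the grip in N (left out, the last holds). Time passes only in rows, so rows that do not move let the fingers close. It gives the time, the measured TCP pose, the force, the opening and the grip force at its end, in the units of the state.
- bot.get_obs(): the state, without advancing time (a new reading comes with each control period).
- camera(name): name is "scene" or "top" or "wrist"; returns the picture (480x640x3 uint8, red, green, blue); there is no depth.
- get_calibration(name): a dict with "fx", "fy", "cx", "cy" (pixels), "origin" and "orientation" of the camera in the world; the wrist camera has in their place "hand_eye" (4x4, takes a point from camera to tool coordinates, whose origin is the TCP and whose axes are the flange's). Camera axes: x right, y down, z forward; pixel columns grow to the right and rows downward; lengths in m; the calibration is good to about 2 mm. The wrist camera is an equidistant fisheye: a pixel r from the principal point sees the ray r / f radians off the axis. A picture is of the moment at which its call begins: read the wrist's pose just before it. get_calibration takes no time and is no camera call.
- ticket.job_done(): hands the job in; it is judged then, once.
The state is a dict: "time": time; "q": joint angles; "qd": joint speeds; "joint_efforts": joint torques, N m; "ee_pos": TCP position; "tcp_rot": TCP orientation; "wrist_force": force on the tool from outside, world axes, zero at the start; "torque": the same for the moment, N m; "opening": finger opening in m; "grasp_force": force on a finger pad.
Only numpy, scipy, OpenCV 4.12 (cv2) and the standard library are available. Lean on these libraries where they do the work, as an engineer would, in place of code of your own. Each camera call takes 0.05 s, during which the arm holds its last target. There are 200 camera calls.

## Task

One of the three breakers on the bench power unit has tripped: its lever stands upright, halfway between the two ends. Reset it: first move that lever fully to off, all the way towards the robot's side of the unit, then throw it fully to on, all the way away from the robot. Leave the other two breakers as they are, one on and one off.

Things in the scene. Friction and masses are not known exactly. Their poses are not given: they have to be found in the camera images.
- tripped_breaker: Fixed charcoal block 130 x 76 x 85 mm (x, y, z), one of three alike, 105 mm apart side by side on a white base; its light-grey lever stands halfway; its place in the row varies. Origin: centre of its underside, 20 mm above the table; flat top face 85 mm above that. +x points to its ON end (white bar mark), away from the robot within 20 degrees; -x to OFF (white ring mark); z up.
- tripped_lever (a joint): Its lever, rad: 0 = OFF stop, leaning 0.5 rad to the block's -x; 0.5 = upright; 1.0 = ON stop, leaning 0.5 rad to +x. Starts at 0.42 to 0.58. Axis along y through (0, 0, 40 mm) of the block; grip bar 14 mm thick (swing direction), 26 mm wide (y), its end 80 mm from the axis: 35 mm above the top face when upright. Moves with about 4 N and stays where left.
- on_lever (a joint): Lever angle of the neighbouring breaker that is ON: same make and joint meaning, about 1.0. To be left on.
- off_lever (a joint): Lever angle of the neighbouring breaker that is switched OFF: same make and joint meaning, about 0. To be left off.

How it is judged:
By the outcome, as a careful person would: the job done as asked, in the order asked, and still so for the second after the job is handed in, with the robot touching nothing.
It also fails if it takes over 35 s, if anything falls off the work surface, if the arm or the gripper's body presses on something with over 40 N, if the wrist force passes 120 N, or if a joint passes its speed limit or range.

## Working session

There is one attempt and no reset: what is moved stays moved. The work goes in short steps, Python scripts to look and compute and a tool call to move; the robot and the scene stay as the last step left them, time stands still between calls to the robot, and variables do not carry over. Pictures are saved under pics/ and viewed, at most 10 in all, crops included, and the job is handed in when it is done.

Besides the shell and the picture viewer there is one more tool, called after ">>>" as name(argument=value, ...) on one line, values as JSON. send_rows: Moves the arm, as the interface text tells. Its arguments: {"type":"object","properties":{"linear":{"type":"array"},"twist":{"type":"array"},"gripper":{"type":"array"},"grip_force":{"type":"number"}},"required":["linear","twist","gripper"]}

```bash
mkdir -p pics; python3 - <<'E'
from workcell import bot,camera,get_calibration
import cv2
for n in("top","scene"):
    print(n,get_calibration(n)); cv2.imwrite(f"pics/{n}0.png",camera(n)[:,:,::-1])
o=bot.get_obs();print(o)
print(get_calibration("wrist"))
E
```

```text
top {'fx': 470.3939850390763, 'fy': 470.3939850390763, 'cx': 313.165551140157, 'cy': 239.242259634423, 'origin': array([0.42380534, 0.0151539 , 0.69946938]), 'orientation': array([-165.98961604,   -0.41418113,  -89.16879636])}
scene {'fx': 502.08978375753367, 'fy': 502.08978375753367, 'cx': 317.4625115585324, 'cy': 241.6867994363154, 'origin': array([0.92944937, 0.19743183, 0.61426935]), 'orientation': array([-144.66933896,   -0.77269405,  118.07503131])}
{'time': 0.1, 'q': array([-6.55456489e+01,  5.00786765e+00,  1.00399093e+01,  9.50998397e+01,
        1.51339858e-03,  9.00008837e+01]), 'qd': array([-0.04537625, -0.12561903,  0.11828616, -0.03170111, -0.04908903,
       -0.03907215]), 'joint_efforts': array([ 7.36964430e-04, -5.21561122e+01,  4.65654802e+01,  1.60639803e-02,
        8.70744475e-05, -1.10137495e-05]), 'ee_pos': array([ 0.22761206, -0.50048814,  0.24466293]), 'tcp_rot': array([-1.79932202e+02, -1.51235183e-03,  2.44534656e+01]), 'wrist_force': array([-0.11734013,  0.06959673, -0.38558205]), 'torque': array([0.06430836, 0.01664833, 0.00231482]), 'grasp_force': 0.0, 'opening': 0.08541318563389659}
{'fx': 371.64829954431775, 'fy': 371.64829954431775, 'cx': 319.93962643434213, 'cy': 241.6923945020036, 'hand_eye': array([[ 2.55560363e-04, -9.49468780e-01, -3.13861388e-01,
         8.13774712e-02],
       [ 9.99999856e-01,  3.90974718e-04, -3.68500129e-04,
         1.49526795e-03],
       [ 4.72591236e-04, -3.13861249e-01,  9.49468743e-01,
        -1.28735381e-01],
       [ 0.00000000e+00,  0.00000000e+00,  0.00000000e+00,
         1.00000000e+00]])}
```

View pics/top0.png

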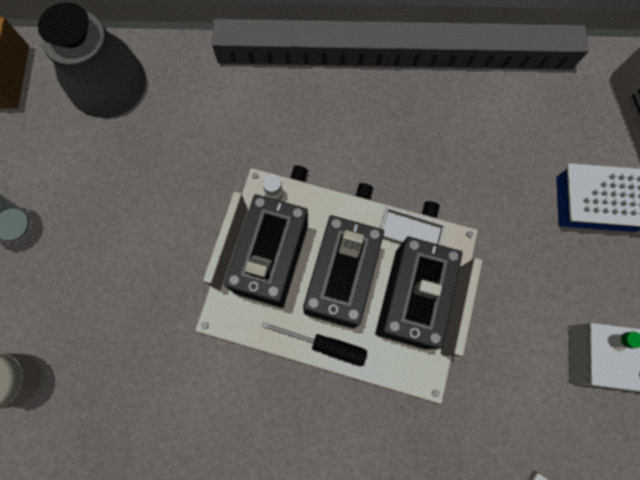

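View pics/scene0.png

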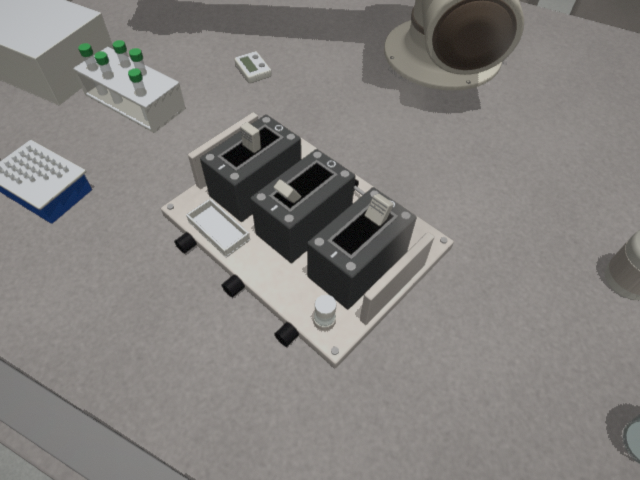

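The pictures show the tripped breaker on the right in the top view: bar mark (433,250), ring (415,332), upright lever end (430,288). The left breaker is off and the middle one is on.

```bash
cat > h.py <<'E'
import numpy as np
from scipy.spatial.transform import Rotation as R
from workcell import get_calibration
def px(name,u,v,z):
    c=get_calibration(name); d=R.from_euler('xyz',c['orientation'],degrees=True).apply([(u-c['cx'])/c['fx'],(v-c['cy'])/c['fy'],1])
    o=np.array(c['origin']); return o+d*(z-o[2])/d[2]
E
python3 - <<'E'
from h import *
S={'R':[(416,243),(453,256),(434,339),(393,328)],'M':[(336,224),(375,234),(352,317),(312,306)],'L':[(262,202),(299,213),(274,295),(235,283)]}
for k,s in S.items():
    P=np.array([px('top',u,v,.105) for u,v in s]); c=P.mean(0); d=P[0]+P[1]-P[2]-P[3]
    print(k,c.round(4),np.degrees(np.arctan2(d[1],d[0])).round(1),'len',np.linalg.norm(d)/2,'wid',np.linalg.norm(P[0]-P[1]))
for b,r in [((433,250),(415,332)),((356,229),(333,309)),((278,207),(253,286))]:
    B,Q=px('top',*b,.105),px('top',*r,.105); d=B-Q; print(((B+Q)/2).round(4),np.degrees(np.arctan2(d[1],d[0])).round(1))
print('lever end',px('top',430,288,.14))
for u,v in [(222,167),(279,127)]: print('scene bar/ring',px('scene',u,v,.105))
E
```

```text
R [ 0.5073 -0.129   0.105 ] -16.2 len 0.11196326557879575 wid 0.050089866591352415
M [ 0.533  -0.0271  0.105 ] -15.7 len 0.11196764155377982 wid 0.052607999008436136
L [0.5604 0.0717 0.105 ] -15.2 len 0.11278038654052079 wid 0.05150639281885652
[ 0.5079 -0.129   0.105 ] -14.6
[ 0.5346 -0.0281  0.105 ] -15.8
[0.5626 0.0744 0.105 ] -15.0
lever end [ 0.50558144 -0.12758715  0.14      ]
scene bar/ring [ 0.55914196 -0.14217236  0.105     ]
scene bar/ring [ 0.45122882 -0.11444335  0.105     ]
```

>>> send_rows(linear=[[0, 0, 0], [0, 0, 0], [0, 0, 0], [0, 0, 0], [0, 0, 0], [0.048, 0.019, 0], [0.048, 0.019, 0], [0.048, 0.019, 0]], twist=[[0, 0, -1.01], [0, 0, -1.01], [0, 0, -1.01], [0, 0, -1.01], [0, 0, -1.01], [0, 0, 0], [0, 0, 0], [0, 0, 0]], gripper=[55, 55, 55, 55, 55, 55, 55, 55], grip_force=20)

```text
time: 1.1
ee_pos: [0.3207, -0.3751, 0.2449]
tcp_rot: [-180.0, -0.0, 74.9]
wrist_force: [0.7, -0.4, -0.0]
opening: 0.0472
grasp_force: 0.0
```

>>> send_rows(linear=[[0.048, 0.019, 0], [0.048, 0.019, 0], [0.048, 0.019, 0], [0.048, 0.019, 0], [0.048, 0.019, 0], [0.048, 0.019, 0], [0, 0, 0], [0, 0, 0]], twist=[[0, 0, 0], [0, 0, 0], [0, 0, 0], [0, 0, 0], [0, 0, 0], [0, 0, 0], [0, 0, 0], [0, 0, 0]], gripper=[55, 55, 55, 55, 55, 55, 55, 55])

```text
time: 2.1
ee_pos: [0.5047, -0.1279, 0.2449]
tcp_rot: [-180.0, 0.0, 75.0]
wrist_force: [-1.0, 1.0, 0.1]
opening: 0.0471
grasp_force: 0.0
```

```bash
python3 - <<'E'
from h import *
from workcell import bot,camera
import cv2
o=bot.get_obs();T=R.from_euler('xyz',o['tcp_rot'],degrees=True)
print(o['time'],o['ee_pos'],o['tcp_rot'],o['opening'],o['q'])
for z in (0.14,0.105):
    print('err in tool axes to lever', T.inv().apply(np.array([.507,-.129,z])-o['ee_pos']).round(4))
cv2.imwrite('pics/w1.png',camera('wrist')[:,:,::-1])
E
```

```text
2.1 [ 0.50473487 -0.12787508  0.24494922] [-1.79951245e+02  1.49411350e-02  7.49902032e+01] 0.04707984364431736 [-1.42093828e+01  9.82696646e-01  5.87472169e+00  9.49409839e+01
 -1.42585955e-02  9.08004264e+01]
err in tool axes to lever [-0.0005  0.0026  0.1049]
err in tool axes to lever [-0.0005  0.0026  0.1399]
```

View pics/w1.png

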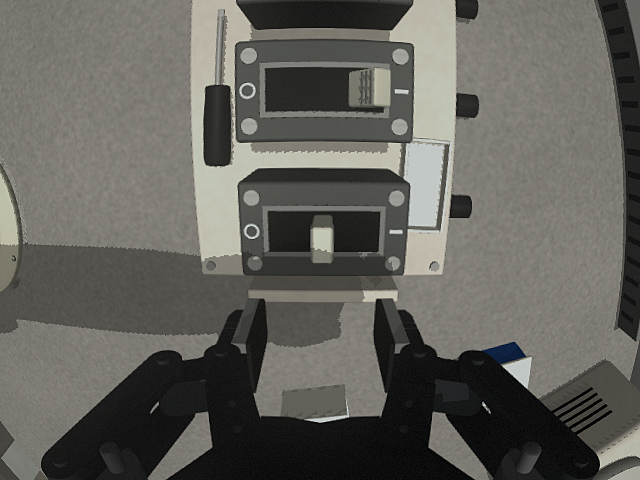

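The jaws (inner faces at columns 250 and 390) line up with the block and bracket the lever (column 322). I'll descend and check the force.

>>> send_rows(linear=[[0, 0, 0.04], [0, 0, 0.04], [0, 0, 0.02], [0, 0, 0.01], [0, 0, 0.008], [0, 0, 0]], twist=[[0, 0, 0], [0, 0, 0], [0, 0, 0], [0, 0, 0], [0, 0, 0], [0, 0, 0]], gripper=[55, 55, 55, 55, 55, 55])

```text
time: 2.9
ee_pos: [0.5049, -0.1282, 0.1275]
tcp_rot: [180.0, -0.0, 74.9]
wrist_force: [0.4, 1.2, 0.1]
opening: 0.0467
grasp_force: 0.0
```

>>> send_rows(linear=[[0, -0.008, 0], [0, -0.008, 0], [0, -0.008, 0], [0, -0.008, 0], [0, -0.004, 0], [0, 0, 0]], twist=[[0, 0, 0], [0, 0, 0], [0, 0, 0], [0, 0, 0], [0, 0, 0], [0, 0, 0]], gripper=[55, 55, 55, 55, 55, 55])

```text
time: 3.65
ee_pos: [0.47, -0.1184, 0.1277]
tcp_rot: [180.0, -0.0, 75.0]
wrist_force: [1.8, -0.2, 1.2]
opening: 0.0467
grasp_force: 1.0
```

>>> send_rows(linear=[[0, -0.003, 0], [0, -0.003, 0], [0, 0, 0]], twist=[[0, 0, 0], [0, 0, 0], [0, 0, 0]], gripper=[55, 55, 55])

```text
time: 4.03
ee_pos: [0.4642, -0.1169, 0.1272]
tcp_rot: [-180.0, -0.0, 75.0]
wrist_force: [3.4, -0.7, 0.1]
opening: 0.0473
grasp_force: 1.3
```

>>> send_rows(linear=[[0, -0.002, 0], [0, -0.002, 0], [0, 0, 0]], twist=[[0, 0, 0], [0, 0, 0], [0, 0, 0]], gripper=[55, 55, 55])

```text
time: 4.4
ee_pos: [0.4617, -0.1163, 0.1278]
tcp_rot: [179.8, 0.0, 75.0]
wrist_force: [10.1, -2.1, -1.1]
opening: 0.0471
grasp_force: 4.3
```

>>> send_rows(linear=[[0, -0.002, 0], [0, -0.001, 0], [0, 0, 0]], twist=[[0, 0, 0], [0, 0, 0], [0, 0, 0]], gripper=[55, 55, 55])

```text
time: 4.78
ee_pos: [0.4608, -0.116, 0.1287]
tcp_rot: [179.5, 0.0, 74.9]
wrist_force: [18.5, -4.4, -1.5]
opening: 0.0468
grasp_force: 8.0
```

```bash
python3 - <<'E'
from workcell import camera
import cv2
cv2.imwrite('pics/w2.png',camera('wrist')[:,:,::-1])
E
```

```text
(no output)
```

View pics/w2.png

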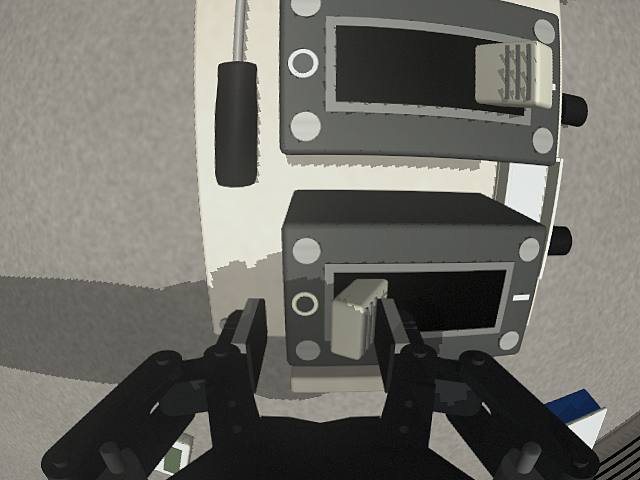

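The lever (column 355) is at the ring end and the force rose to 19 N without further movement, so it is at the off stop. Now to on.

>>> send_rows(linear=[[0, 0.015, 0], [0, 0.015, 0], [0, 0.012, 0], [0, 0.012, 0], [0, 0.012, 0], [0, 0.012, 0], [0, 0.012, 0], [0, 0, 0]], twist=[[0, 0, 0], [0, 0, 0], [0, 0, 0], [0, 0, 0], [0, 0, 0], [0, 0, 0], [0, 0, 0], [0, 0, 0]], gripper=[55, 55, 55, 55, 55, 55, 55, 55])

```text
time: 5.82
ee_pos: [0.5449, -0.1386, 0.1263]
tcp_rot: [-179.9, 0.0, 75.0]
wrist_force: [0.1, 0.0, -0.0]
opening: 0.0468
grasp_force: 0.0
```

>>> send_rows(linear=[[0, 0.003, 0], [0, 0.002, 0], [0, 0, 0]], twist=[[0, 0, 0], [0, 0, 0], [0, 0, 0]], gripper=[55, 55, 55])

```text
time: 6.2
ee_pos: [0.5492, -0.1397, 0.1272]
tcp_rot: [-180.0, -0.0, 75.0]
wrist_force: [-4.3, 1.5, -1.0]
opening: 0.0472
grasp_force: 1.6
```

>>> send_rows(linear=[[0, 0.002, 0], [0, 0.001, 0], [0, 0, 0]], twist=[[0, 0, 0], [0, 0, 0], [0, 0, 0]], gripper=[55, 55, 55])

```text
time: 6.58
ee_pos: [0.5522, -0.1405, 0.1273]
tcp_rot: [-180.0, -0.0, 75.0]
wrist_force: [-4.8, 1.5, 0.5]
opening: 0.0473
grasp_force: 2.4
```

>>> send_rows(linear=[[0, 0.002, 0], [0, 0.002, 0], [0, 0, 0]], twist=[[0, 0, 0], [0, 0, 0], [0, 0, 0]], gripper=[55, 55, 55])

```text
time: 6.95
ee_pos: [0.5529, -0.1408, 0.1269]
tcp_rot: [-179.6, 0.0, 75.0]
wrist_force: [-21.9, 4.9, 7.1]
opening: 0.0471
grasp_force: 11.3
```

>>> send_rows(linear=[[0, 0.002, 0], [0, 0.001, 0], [0, 0, 0]], twist=[[0, 0, 0], [0, 0, 0], [0, 0, 0]], gripper=[55, 55, 55])

```text
time: 7.32
ee_pos: [0.5535, -0.1409, 0.1266]
tcp_rot: [-179.3, 0.0, 75.0]
wrist_force: [-33.5, 9.0, 13.1]
opening: 0.0467
grasp_force: 18.3
```

>>> send_rows(linear=[[0, -0.007, 0], [0, -0.006, 0], [0, 0, 0], [0, 0, -0.02], [0, 0, -0.04], [0, 0, -0.05], [0, 0, 0], [0, 0, 0]], twist=[[0, 0, 0], [0, 0, 0], [0, 0, 0], [0, 0, 0], [0, 0, 0], [0, 0, 0], [0, 0, 0], [0, 0, 0]], gripper=[55, 55, 55, 55, 55, 55, 55, 55])

```text
time: 8.32
ee_pos: [0.5469, -0.1391, 0.2368]
tcp_rot: [180.0, 0.0, 75.0]
wrist_force: [-0.5, -0.5, 0.4]
opening: 0.047
grasp_force: 0.0
```

```bash
python3 - <<'E'
from workcell import camera
import cv2
cv2.imwrite('pics/w3.png',camera('wrist')[:,:,::-1])
E
```

```text
(no output)
```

View pics/w3.png

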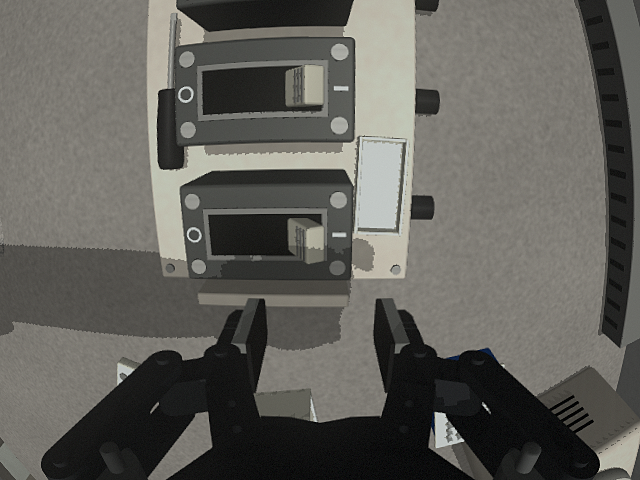

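The lever (columns 288-326) now stands at the bar end, like its ON neighbour (285-322), and the gripper is clear of everything.

```bash
python3 -c "
from workcell import ticket
print(ticket.job_done())"
```

```text
the job is handed in; nothing more can be done
None
```

I moved the tripped breaker's lever to its off stop and then to its on stop, left the other two breakers untouched, and handed the job in at about 8.4 s with the gripper clear; no verdict was shown.

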